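# Squeeze soap ends in a sprung soap press

### The arm

A 6-joint arm with a two-finger parallel gripper is mounted at the origin on the work surface. World frame = base frame: x ahead of the robot, y to its left, z up, the work surface at z = 0. Lengths are in m, angles in rad, forces in N, time in s.
With the tool pointing down it reaches from about 0.25 to 0.775 m from the base axis. Payload 4 kg.
Tool frame: the origin (TCP) lies midway between the tips of the shut fingers; the grasp point (between the pads) lies 19 mm behind it (robot.hold_point_z is the distance from the TCP to the grasp point, in m); z points along the fingers, y is the direction in which the jaws open and shut (so a half turn about z gives the same grasp; the last joint's range is limited). The gripper opens to 85 mm and grips with 20 to 120 N. Pads are 22 mm wide; open, the fingers measure 114 mm over their backs; the gripper's body (76 mm by 85 mm) begins 54 mm behind the grasp point. The pads swing forward as they close: fully open they stand 13 mm farther back than shut.
Start: joints at [1.045, 0.087, 1.371, -0, 1.684, -0.103], TCP at [0.226, 0.502, 0.203] pointing down, gripper open.
Joint ranges: [-3.1, 3.1], [-0.76, 2.03], [0.27, 2.55], [-1.08, 4.22], [0.17, 2.65], [-2.57, 2.57]. Speed limits (rad/s): [2.79, 2.79, 3.14, 3.14, 3.14, 3.14].

### API

Orientations are given as a 3x3 rotation matrix whose columns are the frame's x, y, z axes.
In Python, from bench import robot, viewer, job_done gives the robot as it stands.
- The arm moves only by the tool step_arm, never from a script. Its argument "moves" is a list of rows, each an object with "xyz": the shift along the tool's x, y, z each as a share of 40 mm, from -1 to 1, a list of three; "turn": the turn, a rotation vector about the tool's x, y, z each as a share of 4 degrees, from -1 to 1, a list of three; "claw": the finger opening in mm, from 0 to 85.4. In form: [{"xyz": [dx, dy, dz], "turn": [wx, wy, wz], "claw": claw}, ...]. A call has 1 to 8 rows; each row shifts and turns the commanded pose from where the row before left it, along the tool's axes as they then stand; what a row does not reach is not made up. A row lasts 1/10 s, in which the tool goes at most 50 mm and 8.59 degrees, less where a joint would pass 70% of its speed; a pose out of reach is approached as far as the arm can. A call with a number of a shift or a turn outside -1 to 1 is refused whole. A call with a gripper value outside its range is refused whole. The fingers move at their own pace and stop on an object; "grip_force" is the grip in N (left out, the last holds). Time passes only in rows, so rows that do not move let the fingers close. It gives the time, the measured TCP pose, the force and the opening at its end, in the units of the state.
- robot.get_state(): the state, without advancing time (a new reading comes with each control period).
- viewer.capture(name): name is "side" or "top" or "wrist"; returns a dict with "frame" (400x640x3 uint8, red, green, blue), "K" (3x3 intrinsics, pixels), "T" (4x4, takes a point from camera to world coordinates); the wrist camera has in their place "hand_eye" (4x4, takes a point from camera to tool coordinates, whose origin is the TCP and whose axes are the flange's). Camera axes: x right, y down, z forward; pixel columns grow to the right and rows downward; lengths in m; the calibration is good to about 2 mm. A picture is of the moment at which its call begins: read the wrist's pose just before it. There is no depth.
- job_done(): hands the job in, once; it reports no verdict.
Trained networks look in a picture, given as the dict that the camera call returned (one of the last four; its "shot" number tells which), for a name from the list of things; names that differ only in an ending like _2 or _b are one class to them, and where a whole thing is asked for, a point or a joint stands for the part that bears it (a point fixed in the world has none). Each returns a list of dicts, best first, with "score" (0 to 1); they miss things now and then, are a little off and sometimes report something else, mostly with a low value. They report only what shows in the picture. A call takes as long as a camera call. They do not tell look-alikes from the thing itself.
- viewer.trace(picture, name): "mask" (400x640 bool, what is visible of it) and "rect" ([left, top, width, height] in pixels, round what is visible of it).
The state is a dict: "time_s": time; "q": joint angles; "qd": joint speeds; "joint_efforts": joint torques, N m; "position": TCP position; "tool_rot": TCP orientation; "wrist_force": force on the tool from outside, world axes, zero at the start; "ft_torque": the same for the moment, N m; "finger_gap": finger opening in m.
Only numpy, scipy, OpenCV 4.12 (cv2) and the standard library are available. Lean on these libraries where they do the work, as an engineer would, in place of code of your own. Each camera call takes 0.05 s, during which the arm holds its last target.

### The job

Soap scraps are waiting in the small steel soap press: take the flat-footed wooden tamper by its handle and press it squarely down on the press's sprung plate until the plate bottoms out level, and keep it down for about a second. Then let the plate spring back and stand the tamper upright on its foot on the bare counter again, anywhere clear. Leave the round-nosed wooden pestle standing where it is.

Things in the scene. Friction and masses are not known exactly. Their poses are not given: they have to be found in the camera images.
- tamper: Plain turned-wood tamper, loose, 0.15-0.31 kg, standing on its flat round foot (52 mm across, 20 mm high). Round handle 28 mm across from 34 to 100 mm above the underside, 32 mm knob on top; 112 mm tall. Origin: centre of the flat underside; z runs up the handle. Round: grip the handle from any side. Shorter than the pestle and widest at the bottom.
- press_plate (a joint): Travel of the soap press's sprung plate in m: 0 fully up, 0.020 bottomed out. The spring needs about 3 N to start moving and about 12 N at the bottom, and brings the plate back up when let go. The plate also rocks if pushed off-centre.
- press_face (a point): Centre of the plate's upper face, z its normal. The press: round steel pot fixed to the counter, 92 mm across (foot 100), rim 60 mm high, mouth 82 mm. The 76 mm metal plate in its mouth has its face 64 mm above the counter when up, 44 mm (16 below the rim) when bottomed out; the tamper has 15 mm play all round. The plain open steel cup is not the press.
- pestle: Bystander of the same wood: loose pestle 152 mm tall, standing on its flat 42 mm handle end, rounded 48 mm nose up. Origin: centre of its underside, z up. Press, tamper and pestle stand left, middle and right in any order, with a low soap dish (25 mm high) and a flat spatula between. Other tall things stand farther from the robot.
Not all that is in view belongs to the job. Leave any yellow look-alike of the part that bears press_plate alone.

How it is judged:
On the way:
1. the plate is held bottomed out and level under the upright tamper for half a second (value of joint press_plate above 0.017 m and angle between each of press_face, tamper's own z axis and vertical below 0.175 rad and distance between tamper and press_face below 0.018 m), for 0.5 s.
At the end, for the whole second after the job is handed in: The plate has sprung back to within 3 mm of its top; the tamper stands released and at rest on its foot on the counter (underside within 6 mm of the counter, upright within 10 degrees); the pestle stands upright within 10 degrees and within 40 mm of where it was (value of joint press_plate below 0.003 m and height (world z) of tamper between -0.004 and 0.006 m and angle between each of tamper, pestle's own z axis and vertical below 0.175 rad and linear speed of tamper below 0.02 m/s and distance of pestle from where it was at the start of the episode below 0.04 m); the robot touches nothing.
It fails at once if the pestle is knocked over or pushed more than 40 mm (distance of pestle from where it was at the start of the episode above 0.04 m or angle between pestle's own z axis and vertical above 0.35 rad).
It also fails if it takes over 67 s, if anything falls off the work surface, if the arm or the gripper's body presses on something with over 40 N, if the wrist force passes 120 N, or if a joint passes its speed limit or range.

## Working session

There is one attempt and no reset: what is moved stays moved. The work goes in short steps, Python scripts to look and compute and a tool call to move; the robot and the scene stay as the last step left them, time stands still between calls to the robot, and variables do not carry over. Pictures are saved under pics/ and viewed, and the job is handed in when it is done.

Besides the shell and the picture viewer there is one more tool, called after ">>>" by a JSON object that holds its "method" and its "body". step_arm: Moves the arm, as the interface text tells. Shift numbers are shares of 40 mm and turn numbers shares of 4 degrees, none past 1 either way. Its arguments: {"type":"object","properties":{"moves":{"type":"array","items":{"type":"object","properties":{"xyz":{"type":"array","items":{"type":"number","minimum":-1,"maximum":1}},"turn":{"type":"array","items":{"type":"number","minimum":-1,"maximum":1}},"claw":{"type":"number"}}}},"grip_force":{"type":"number"}},"required":["moves"]}

```bash
mkdir -p pics; ls; cat > h.py <<'E'
import numpy as np, cv2
from bench import robot, viewer, job_done
def save(n,f): cv2.imwrite('pics/'+n+'.png', cv2.cvtColor(f,cv2.COLOR_RGB2BGR))
def ray(p,u,v,T=None):
    T=p['T'] if T is None else T
    d=np.linalg.inv(p['K'])@np.array([u,v,1.]); d=T[:3,:3]@d
    return T[:3,3],d
def onz(p,u,v,z,T=None):
    o,d=ray(p,u,v,T); return o+d*(z-o[2])/d[2]
def proj(p,X,T=None):
    T=p['T'] if T is None else T
    c=np.linalg.inv(T)@np.append(X,1); q=p['K']@c[:3]; return q[:2]/q[2]
E
python3 - <<'E'
from h import *
s=robot.get_state(); print(s)
for n in ['top','side']:
    p=viewer.capture(n); save(n+'0',p['frame']); print(n,p['K'].tolist(),p['T'].round(3).tolist())
    for k in ['tamper','press_plate','pestle','press_face']:
        for r in viewer.trace(p,k):
            print(n,k,round(r['score'],2),r['rect'])
E
```

```text
pics
{'time_s': 0.0, 'q': array([ 1.04492899e+00,  8.79678721e-02,  1.37228345e+00, -5.37925389e-06,
        1.68358895e+00, -1.03093173e-01]), 'qd': array([ 0.00066957,  0.00188554, -0.00189201,  0.00179371, -0.00333487,
        0.00043049]), 'joint_efforts': array([-1.66781156e-03, -3.51886046e+01, -3.13257873e+01, -3.13739738e-04,
        1.10208144e-02,  7.87567899e-06]), 'position': array([0.22537813, 0.50108271, 0.20221735]), 'tool_rot': array([[-9.11953860e-01,  4.10291232e-01, -1.12359510e-03],
       [ 4.10292709e-01,  9.11951810e-01, -1.94661623e-03],
       [ 2.25985015e-04, -2.23622706e-03, -9.99997474e-01]]), 'wrist_force': array([-0.49100009,  0.14017699, -0.25061847]), 'ft_torque': array([-0.01388964,  0.02670802,  0.03094812]), 'finger_gap': 0.08509585202483255}
top [[518.6354240783419, 0.0, 317.559971571889], [0.0, 518.6354240783419, 210.35620670111797], [0.0, 0.0, 1.0]] [[-0.004, -0.994, 0.113, 0.408], [-1.0, 0.002, -0.013, 0.073], [0.012, -0.113, -0.994, 1.271], [0.0, 0.0, 0.0, 1.0]]
top tamper 0.76 [342.5, 221.9, 21.5, 22.4]
top press_plate 0.78 [223.6, 193.5, 34.
[... 389 characters left out ...]
[367.22891260592564, 0.0, 316.73504729497023], [0.0, 367.22891260592564, 192.63798510577402], [0.0, 0.0, 1.0]] [[0.935, -0.259, 0.242, 0.363], [-0.355, -0.665, 0.657, -0.53], [-0.009, -0.7, -0.714, 0.68], [0.0, 0.0, 0.0, 1.0]]
side tamper 0.78 [284.6, 200.4, 18.4, 47.5]
side press_plate 0.86 [207.1, 132.0, 32.6, 19.0]
side press_plate 0.77 [269.6, 137.3, 27.1, 17.5]
side press_plate 0.77 [211.2, 159.7, 35.0, 22.9]
side press_plate 0.73 [302.8, 93.6, 27.2, 16.6]
side pestle 0.96 [303.6, 296.8, 29.1, 59.7]
side press_face 0.83 [205.3, 133.6, 29.4, 15.1]
side press_face 0.77 [306.7, 95.5, 22.4, 16.7]
side press_face 0.55 [267.0, 137.3, 30.6, 20.8]
side press_face 0.55 [217.0, 160.6, 27.0, 20.5]
```

View pics/top0.png

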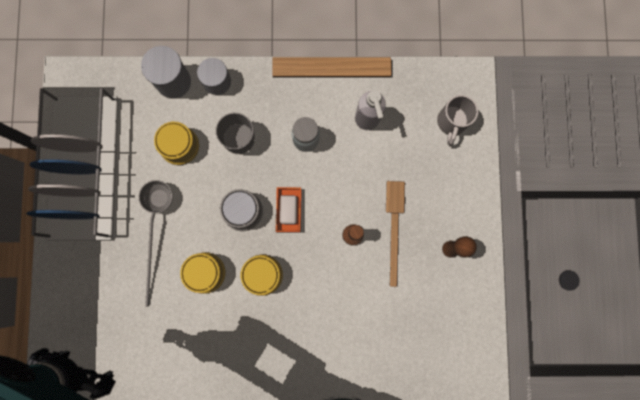

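View pics/side0.png

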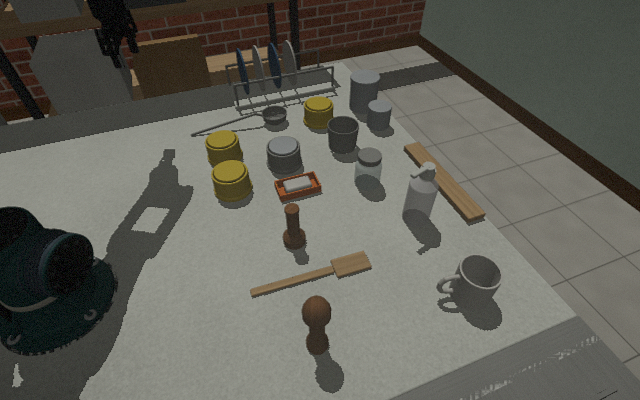

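```bash
python3 - <<'E'
import cv2,numpy as np
a=cv2.imread('pics/top0.png')[100:300,130:290]; b=cv2.imread('pics/side0.png')[80:260,190:350]
a=cv2.resize(a,None,fx=2.5,fy=2.5,interpolation=2); b=cv2.resize(b,None,fx=2.5,fy=2.5,interpolation=2)
h=np.zeros((500,800,3),np.uint8); h[:a.shape[0],:400]=a; h[:b.shape[0],400:]=b
cv2.imwrite('pics/crop0.png',h)
E
```

```text
(no output)
```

View pics/crop0.png

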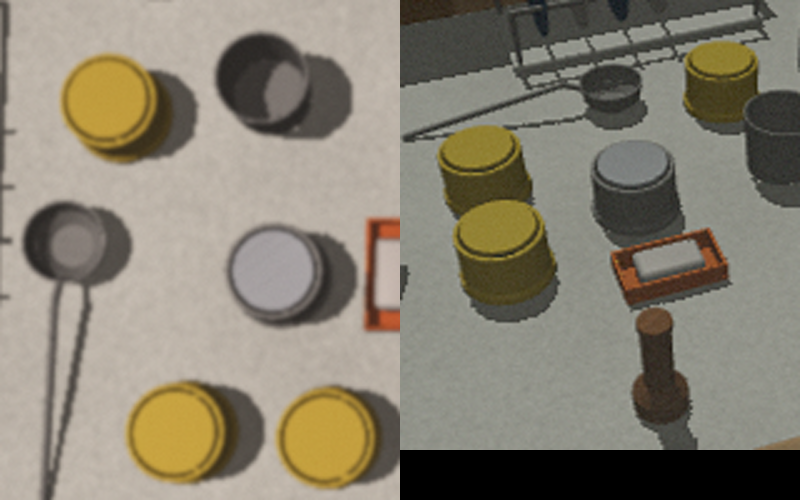

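Press-like: the steel press at top px (240,208), three yellow look-alikes at (201,272), (261,274) and (174,141), and the open cup at (236,132). I choose the steel press, because it is neither yellow nor open. Wooden: (353,234) is short with its widest part at the foot, so it is the tamper. (460,247) has a round nose on top, so it is the pestle.

```bash
python3 - <<'E'
from h import *
from scipy.optimize import least_squares
P={n:viewer.capture(n) for n in ['top','side']}
t,s=P['top'],P['side']
print('plate',onz(t,239.6,208.4,.064),onz(s,283.6,146,.064))
print('press traces')
M={}
for n in P:
    r=viewer.trace(P[n],'tamper'); 
    if r: M[n]=r[0]['mask']; print(n,r[0]['rect'],r[0]['score'],M[n].sum())
# silhouette fit: profile circles
prof=[(0,.026),(.02,.026),(.022,.02),(.034,.014),(.1,.014),(.102,.016),(.112,.016)]
def sil(p,x,y,prof=prof):
    m=np.zeros((400*4,640*4),np.uint8); a=np.linspace(0,2*np.pi,40)
    rings=[np.array([(proj(p,[x+r*np.cos(b),y+r*np.sin(b),z])+.5)*4 for b in a]) for z,r in prof]
    for A,B in zip(rings,rings[1:]):
        h=cv2.convexHull(np.vstack([A,B]).astype(np.float32)).astype(np.int32); cv2.fillConvexPoly(m,h,255)
    return cv2.resize(m,(640,400),interpolation=cv2.INTER_AREA)/255.
from scipy.optimize import minimize
def cost(v,views): return sum(((sil(P[n],*v)-M[n])**2).sum() for n in views)
for views in (list(M),['top'],['side']):
    r=minimize(cost,onz(t,353,234,.06)[:2],args=(views,),method='Nelder-Mead',options=dict(initial_simplex=onz(t,353,234,.06)[:2]+np.array([[0,0],[.015,0],[0,.015]]),xatol=2e-4))
    print(views,r.x,r.fun)
tx=r.x
# overlay
for n in P:
    f=P[n]['frame'].copy(); 
    for z,rr in prof[::2]:
        pass
print('pestle',onz(t,449,249,0.01), onz(s,317,350,0.01))
print('wrist')
w=viewer.capture('wrist'); save('w0',w['frame']); print(w['K'].tolist(), w['hand_eye'].round(4).tolist())
E
```

```text
plate [0.54982013 0.23957321 0.064     ] [0.55081857 0.23360316 0.064     ]
press traces
top [341.0, 226.1, 22.7, 21.4] 0.63 364
side [280.6, 198.9, 22.3, 50.4] 0.92 759
['top', 'side'] [ 0.4898678  -0.02862907] 50.553848519800084
['top'] [ 0.49053529 -0.02852372] 15.772195309496347
['side'] [ 0.48934782 -0.02922502] 25.552756632064593
pestle [ 0.45550964 -0.26329206  0.01      ] [ 0.44961237 -0.28424633  0.01      ]
wrist
[[309.08543424461874, 0.0, 323.79327495081515], [0.0, 309.08543424461874, 197.58050173791494], [0.0, 0.0, 1.0]] [[0.0013, -0.9547, -0.2977, 0.0751], [1.0, 0.0011, 0.0009, 0.0006], [-0.0005, -0.2977, 0.9547, -0.1705], [0.0, 0.0, 0.0, 1.0]]
```

The pictures agree with the choice: tamper at (0.490,-0.029), press at (0.550,0.237). I'll move above the tamper at the current height.

>>> {"method": "step_arm", "body": {"moves": [{"xyz": [-0.4,-0.33,0],"claw": 85},{"xyz": [-0.8,-0.65,0]},{"xyz": [-0.8,-0.65,0]},{"xyz": [-0.8,-0.65,0]},{"xyz": [-0.8,-0.65,0]},{"xyz": [-0.8,-0.65,0]},{"xyz": [-0.8,-0.65,0]},{"xyz": [-0.8,-0.65,0]}], "grip_force": 80}}

```text
invalid input
```

>>> {"method": "step_arm", "body": {"moves": [{"xyz": [-0.8,-0.65,0]},{"xyz": [-0.8,-0.65,0]},{"xyz": [-0.8,-0.65,0]},{"xyz": [-0.8,-0.65,0]},{"xyz": [-0.8,-0.65,0]},{"xyz": [-0.8,-0.65,0]},{"xyz": [-0.7,-0.6,0]},{"xyz": [0,0,0]}]}}

```text
invalid input
```

```bash
python3 - <<'E'
from h import *
s=robot.get_state();print(s['time_s'],s['position'],s['tool_rot'].round(3).tolist(),s['wrist_force'])
w=viewer.capture('wrist'); save('w1',w['frame'])
Tt=np.eye(4);Tt[:3,:3]=s['tool_rot'];Tt[:3,3]=s['position'];T=Tt@w['hand_eye']
for z in (0,.112): print(z,proj(w,[.490,-.029,z],T))
for r in viewer.trace(w,'tamper'): print(r['rect'],r['score'])
d=np.array([.490,-.029,.056])-s['position']; print('tool shift',s['tool_rot'].T@d)
E
```

```text
0.75 [0.22567616 0.50157956 0.20345507] [[-0.912, 0.41, 0.0], [0.41, 0.912, 0.0], [-0.0, 0.0, -1.0]] [-0.65792342 -0.55094665 -0.56869129]
0 [ 97.81268538 436.09137759]
0.112 [ 38.73962809 523.71534233]
tool shift [-0.45873129 -0.37543964  0.14742945]
```

View pics/w1.png

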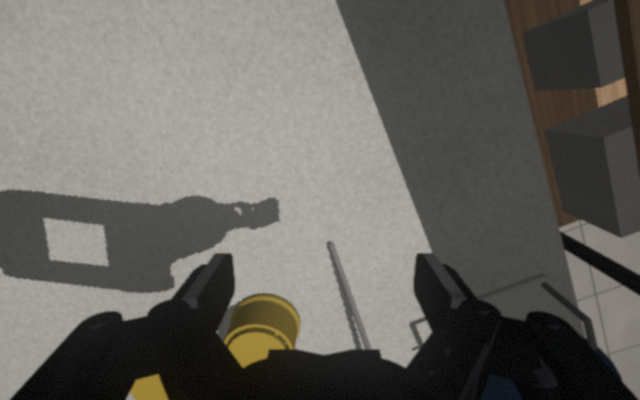

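The arm didn't move: the call was refused, probably because every row needs all its fields. The wrist picture still shows the start view. Retrying with full rows.

>>> {"method": "step_arm", "body": {"moves": [{"xyz": [-0.4,-0.33,0],"turn": [0,0,0],"claw": 85},{"xyz": [-0.8,-0.65,0],"turn": [0,0,0],"claw": 85},{"xyz": [-0.8,-0.65,0],"turn": [0,0,0],"claw": 85},{"xyz": [-0.8,-0.65,0],"turn": [0,0,0],"claw": 85},{"xyz": [-0.8,-0.65,0],"turn": [0,0,0],"claw": 85},{"xyz": [-0.8,-0.65,0],"turn": [0,0,0],"claw": 85},{"xyz": [-0.8,-0.65,0],"turn": [0,0,0],"claw": 85},{"xyz": [-0.8,-0.65,0],"turn": [0,0,0],"claw": 85}], "grip_force": 80}}

```text
time_s: 1.65
position: [0.3649, 0.2236, 0.2037]
tool_rot: [[-0.912, 0.41, 0.001], [0.41, 0.912, 0.0], [-0.001, 0.001, -1.0]]
wrist_force: [0.7, 0.3, 0.0]
finger_gap: 0.0855
```

>>> {"method": "step_arm", "body": {"moves": [{"xyz": [-0.8,-0.65,0],"turn": [0,0,0],"claw": 85},{"xyz": [-0.8,-0.65,0],"turn": [0,0,0],"claw": 85},{"xyz": [-0.8,-0.65,0],"turn": [0,0,0],"claw": 85},{"xyz": [-0.8,-0.65,0],"turn": [0,0,0],"claw": 85},{"xyz": [-0.8,-0.65,0],"turn": [0,0,0],"claw": 85},{"xyz": [-0.8,-0.65,0],"turn": [0,0,0],"claw": 85},{"xyz": [-0.64,-0.58,0],"turn": [0,0,0],"claw": 85},{"xyz": [0,0,0],"turn": [0,0,0],"claw": 85}]}}

```text
time_s: 2.45
position: [0.4904, -0.0313, 0.2029]
tool_rot: [[-0.91, 0.415, -0.0], [0.415, 0.91, -0.001], [-0.0, -0.001, -1.0]]
wrist_force: [0.2, -0.0, -0.3]
finger_gap: 0.085
```

```bash
python3 - <<'E'
from h import *
s=robot.get_state();print(s['time_s'],s['position'],s['tool_rot'].round(3).tolist(),s['wrist_force'])
w=viewer.capture('wrist'); 
Tt=np.eye(4);Tt[:3,:3]=s['tool_rot'];Tt[:3,3]=s['position'];T=Tt@w['hand_eye']
f=w['frame'].copy()
for z,r in ((0,.026),(.02,.026),(.1,.014),(.112,.016)):
    for a in np.linspace(0,6.28,60):
        u=proj(w,[.490+r*np.cos(a),-.029+r*np.sin(a),z],T).round().astype(int)
        if 0<=u[0]<640 and 0<=u[1]<400: f[u[1],u[0]]=(0,255,0)
save('w2',f)
for r in viewer.trace(w,'tamper'): print(r['rect'],r['score'])
d=np.array([.490,-.029,.056])-s['position']; print('tool shift/40mm',s['tool_rot'].T@d/.04)
E
```

```text
2.45 [ 0.49042617 -0.03127133  0.20286936] [[-0.91, 0.415, -0.0], [0.415, 0.91, -0.001], [-0.0, -0.001, -1.0]] [ 0.19704208 -0.00269706 -0.34699909]
[31.0, 201.1, 131.7, 96.7] 0.46
tool shift/40mm [0.03425841 0.05246118 3.6716539 ]
```

View pics/w2.png

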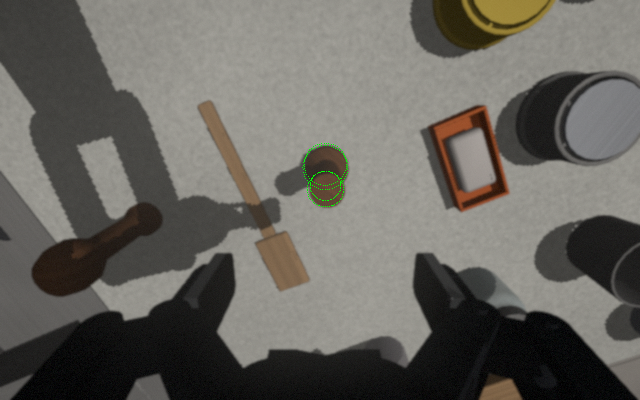

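The wrist picture shows the tamper at (326,165–190), matching the overlay. The pestle at (90,245) and the press at (603,117) are both clear. Descending.

>>> {"method": "step_arm", "body": {"moves": [{"xyz": [0.03,0.05,0.4],"turn": [0,0,0],"claw": 85},{"xyz": [0,0,0.7],"turn": [0,0,0],"claw": 85},{"xyz": [0,0,0.7],"turn": [0,0,0],"claw": 85},{"xyz": [0,0,0.7],"turn": [0,0,0],"claw": 70},{"xyz": [0,0,0.6],"turn": [0,0,0],"claw": 60},{"xyz": [0,0,0.4],"turn": [0,0,0],"claw": 50},{"xyz": [0,0,0.17],"turn": [0,0,0],"claw": 45},{"xyz": [0,0,0],"turn": [0,0,0],"claw": 42}]}}

```text
time_s: 3.35
position: [0.4882, -0.0242, 0.056]
tool_rot: [[-0.913, 0.409, -0.002], [0.409, 0.913, 0.001], [0.002, -0.0, -1.0]]
wrist_force: [-0.0, -0.0, 1.1]
finger_gap: 0.0422
```

>>> {"method": "step_arm", "body": {"moves": [{"xyz": [0,0,0],"turn": [0,0,0],"claw": 34},{"xyz": [0,0,0],"turn": [0,0,0],"claw": 32},{"xyz": [0,0,0],"turn": [0,0,0],"claw": 28},{"xyz": [0,0,0],"turn": [0,0,0],"claw": 20},{"xyz": [0,0,0],"turn": [0,0,0],"claw": 20},{"xyz": [0,0,0],"turn": [0,0,0],"claw": 20}], "grip_force": 80}}

```text
time_s: 3.95
position: [0.4903, -0.0255, 0.0584]
tool_rot: [[-0.912, 0.411, 0.003], [0.411, 0.912, -0.0], [-0.003, 0.001, -1.0]]
wrist_force: [-1.0, 0.1, 6.1]
finger_gap: 0.0285
```

>>> {"method": "step_arm", "body": {"moves": [{"xyz": [0,0,-0.2],"turn": [0,0,0],"claw": 20},{"xyz": [0,0,-0.5],"turn": [0,0,0],"claw": 20},{"xyz": [0,0,-0.6],"turn": [0,0,0],"claw": 20},{"xyz": [0,0,-0.6],"turn": [0,0,0],"claw": 20},{"xyz": [0,0,-0.4],"turn": [0,0,0],"claw": 20},{"xyz": [0,0,-0.2],"turn": [0,0,0],"claw": 20},{"xyz": [0,0,0],"turn": [0,0,0],"claw": 20}]}}

```text
time_s: 4.65
position: [0.4896, -0.0254, 0.1575]
tool_rot: [[-0.912, 0.41, 0.002], [0.41, 0.912, -0.0], [-0.002, 0.001, -1.0]]
wrist_force: [-0.1, -0.6, -1.5]
finger_gap: 0.0285
```

```bash
cat > fit.py <<'E'
from h import *
from scipy.optimize import minimize
from scipy.spatial.transform import Rotation as R
prof=[(0,.026),(.02,.026),(.022,.02),(.034,.014),(.1,.014),(.102,.016),(.112,.016)]
A=np.linspace(0,2*np.pi,36)
def rings(v):
    x,y,z,ax,ay=v; M=R.from_rotvec([ax,ay,0]).as_matrix()
    return [np.array([M@[r*np.cos(b),r*np.sin(b),h]+[x,y,z] for b in A]) for h,r in prof]
def px(p,X,T):
    c=(X-T[:3,3])@T[:3,:3]; q=c@p['K'].T; return q[:,:2]/q[:,2:]
E
python3 - <<'E'
from fit import *
s=robot.get_state();print(s['time_s'],s['position'].round(4),s['tool_rot'].round(3).tolist(),s['wrist_force'],s['finger_gap'])
P={n:viewer.capture(n) for n in ['top','side','wrist']}
for n in P:
    for r in viewer.trace(P[n],'tamper')[:2]: print(n,r['rect'],r['score'])
    for r in viewer.trace(P[n],'press_plate')[:6]: print(n,'pp',np.round(r['rect'],0),round(r['score'],2))
Tt=np.eye(4);Tt[:3,:3]=s['tool_rot'];Tt[:3,3]=s['position']
v=[.490,-.0285,s['position'][2]-.056,0,0]; pf=np.array([.550,.238,.064])
for n,p in P.items():
    T=p['T'] if n!='wrist' else Tt@p['hand_eye']
    f=cv2.resize(p['frame'],None,fx=2,fy=2,interpolation=2)
    for g in rings(v)+[np.array([pf+[.038*np.cos(b),.038*np.sin(b),0] for b in A])]:
        q=((px(p,g,T)+.5)*2).astype(np.int32); cv2.polylines(f,[q],True,(0,255,0),1)
    c={'top':(400,280),'side':(400,160),'wrist':(0,0)}[n]
    if n=='wrist': f=cv2.resize(f,(640,400))
    else: f=f[c[1]:c[1]+400, c[0]:c[0]+400]
    save('lift_'+n,f)
a=np.hstack([cv2.imread('pics/lift_top.png'),cv2.imread('pics/lift_side.png')]);cv2.imwrite('pics/lift.png',a)
E
```

```text
4.65 [ 0.4896 -0.0254  0.1575] [[-0.912, 0.41, 0.002], [0.41, 0.912, -0.0], [-0.002, 0.001, -1.0]] [-0.12221585 -0.61870563 -1.50937049] 0.028511086178225998
top [439.7, 234.1, 37.1, 25.5] 0.31
top pp [244. 256.  31.  35.] 0.93
top pp [221. 195.  37.  27.] 0.65
top pp [155. 125.  35.  31.] 0.63
top pp [186. 257.  29.  35.] 0.62
top pp [441. 235.  38.  21.] 0.39
side [277.7, 166.6, 24.4, 55.7] 0.72
side pp [212. 160.  38.  24.] 0.83
side pp [280. 167.  21.  54.] 0.73
side pp [207. 132.  28.  18.] 0.64
wrist [284.8, 174.9, 75.8, 147.5] 0.71
wrist pp [597.  87.  42.  88.] 0.95
wrist pp [498.   0.  76.  18.] 0.93
```

View pics/lift.png

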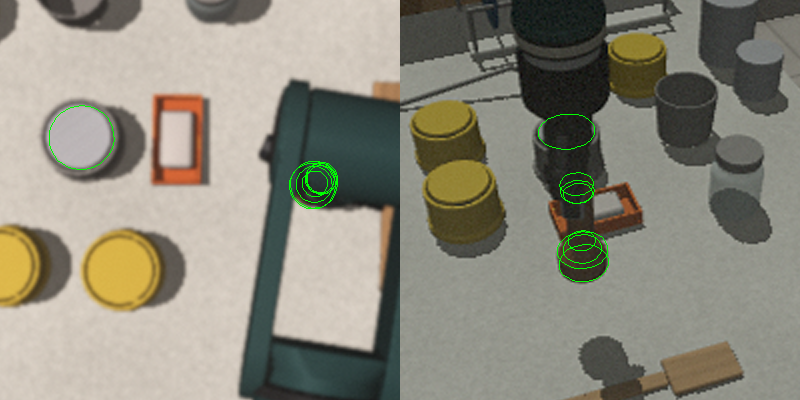

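View pics/lift_wrist.png

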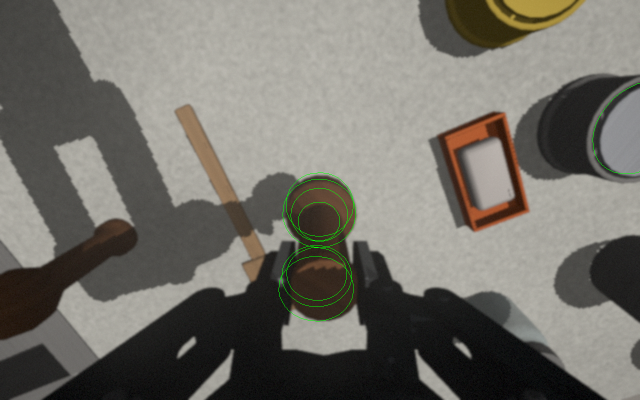

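The lifted tamper hangs upright in the jaws; the wrist picture shows its foot at (319,208), centred. Next I move over the press.

>>> {"method": "step_arm", "body": {"moves": [{"xyz": [0.1,0.5,0],"turn": [0,0,0],"claw": 20},{"xyz": [0.2,0.96,0],"turn": [0,0,0],"claw": 20},{"xyz": [0.2,1,0],"turn": [0,0,0],"claw": 20},{"xyz": [0.2,1,0],"turn": [0,0,0],"claw": 20},{"xyz": [0.2,1,0],"turn": [0,0,0],"claw": 20},{"xyz": [0.2,1,0],"turn": [0,0,0],"claw": 20},{"xyz": [0.15,0.8,0],"turn": [0,0,0],"claw": 20},{"xyz": [0.1,0.4,0.2],"turn": [0,0,0],"claw": 20}]}}

```text
time_s: 5.9
position: [0.5501, 0.2428, 0.1493]
tool_rot: [[-0.913, 0.408, 0.002], [0.408, 0.913, 0.002], [-0.001, 0.002, -1.0]]
wrist_force: [-0.2, 0.9, -1.4]
finger_gap: 0.0283
```

>>> {"method": "step_arm", "body": {"moves": [{"xyz": [0,0,0],"turn": [0,0,0],"claw": 20},{"xyz": [0,0,0],"turn": [0,0,0],"claw": 20}]}}

```text
time_s: 6.1
position: [0.5486, 0.2389, 0.1475]
tool_rot: [[-0.912, 0.41, -0.002], [0.41, 0.912, -0.002], [0.001, -0.002, -1.0]]
wrist_force: [0.3, 0.1, -1.9]
finger_gap: 0.0286
```

```bash
cat > look.py <<'E'
from fit import *
import sys
tag=sys.argv[1]; off=np.array(eval(sys.argv[2])) if len(sys.argv)>2 else np.array([0,-.002])
s=robot.get_state();print(s['time_s'],s['position'].round(4),s['tool_rot'].round(3).tolist(),s['wrist_force'].round(1),s['finger_gap'])
P={n:viewer.capture(n) for n in ['side','wrist']}
s=robot.get_state()
Tt=np.eye(4);Tt[:3,:3]=s['tool_rot'];Tt[:3,3]=s['position']
v=[*(s['position'][:2]+off),s['position'][2]-.056,0,0]; pf=np.array([.550,.238,.064])
ims=[]
for n,p in P.items():
    T=p['T'] if n!='wrist' else Tt@p['hand_eye']
    c=np.array([200,100,160,160]) if n=='side' else np.array([240,100,160,160])
    f=cv2.resize(p['frame'][c[1]:c[1]+c[3],c[0]:c[0]+c[2]],None,fx=2.5,fy=2.5,interpolation=2); raw=f.copy()
    for g,col in [(g,(0,255,0)) for g in rings(v)[:2]+rings(v)[-1:]]+[(np.array([pf+[r*np.cos(b),r*np.sin(b),h] for b in A]),(255,0,0)) for r,h in ((.038,0),(.046,-.004))]:
        q=((px(p,g,T)+.5-c[:2])*2.5).astype(np.int32); cv2.polylines(f,[q],True,col,1)
    save(tag+n+'full',p['frame'])
    ims.append(f)
save(tag,np.hstack(ims))
E
python3 look.py pr
```

```text
6.1 [0.5486 0.2389 0.1475] [[-0.912, 0.41, -0.002], [0.41, 0.912, -0.002], [0.001, -0.002, -1.0]] [ 0.3  0.1 -1.9] 0.02859547751003811
```

View pics/pr.png

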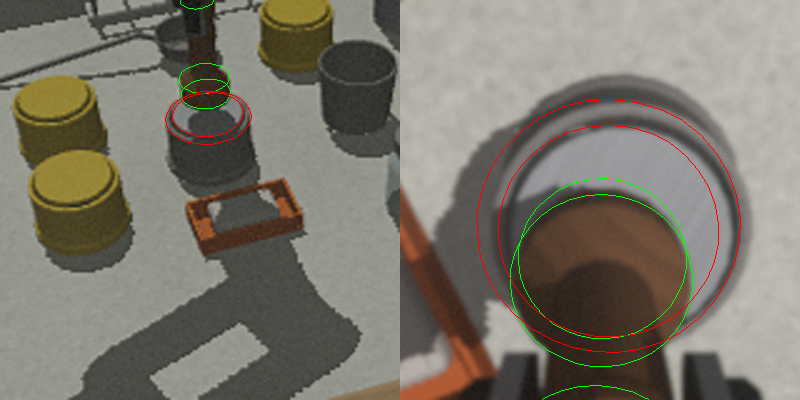

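View pics/prwristfull.png

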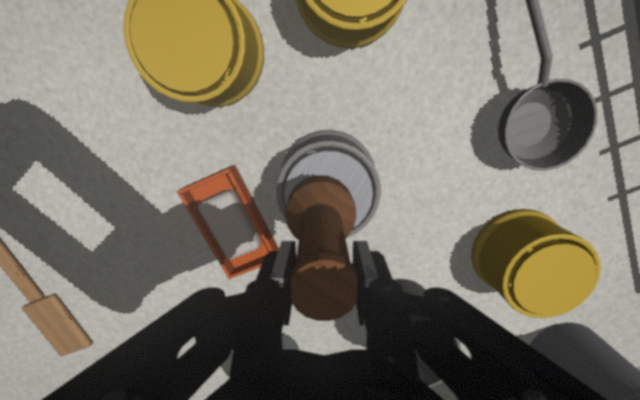

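```bash
python3 - <<'E'
import cv2
f=cv2.imread('pics/prwristfull.png')[115:265,250:400]
g=cv2.imread('pics/prsidefull.png')[120:190,240:320]
import numpy as np
f=cv2.resize(f,(500,500),interpolation=cv2.INTER_CUBIC); g=cv2.resize(g,(300,262),interpolation=cv2.INTER_CUBIC)
h=np.zeros((500,800,3),np.uint8);h[:,:500]=f;h[:262,500:]=g
cv2.imwrite('pics/z.png',h)
E
```

```text
(no output)
```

View pics/z.png

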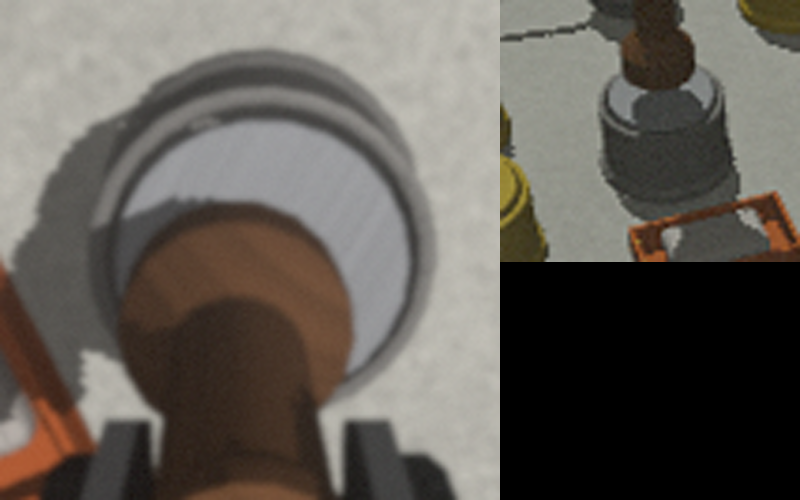

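```bash
python3 - <<'E'
from h import *
s=robot.get_state();w=viewer.capture('wrist')
Tt=np.eye(4);Tt[:3,:3]=s['tool_rot'];Tt[:3,3]=s['position'];T=Tt@w['hand_eye']
a=onz(w,328.6,194.8,.064,T)
z=s['position'][2]-.056
b=onz(w,320.8,211,z+.02,T)
print(s['position'],a,b,'shift tool/40mm',s['tool_rot'].T@(a-b)/.04)
# scale checks
print(np.linalg.norm(onz(w,250+412*.3,194.8,.064,T)-onz(w,250+113*.3,194.8,.064,T)), np.linalg.norm(onz(w,250+354*.3,211,z+.02,T)-onz(w,250+118*.3,211,z+.02,T)))
E
```

```text
[0.54907736 0.23837515 0.14854256] [0.55288747 0.24205447 0.064     ] [0.54790207 0.23744509 0.11254256] shift tool/40mm [-0.06612097  0.15740862  1.21342535]
0.07732155633497757 0.05023475781612195
```

>>> {"method": "step_arm", "body": {"moves": [{"xyz": [-0.03,0.1,0],"turn": [0,0,0],"claw": 20},{"xyz": [0,0,0.2],"turn": [0,0,0],"claw": 20},{"xyz": [0,0,0.25],"turn": [0,0,0],"claw": 20},{"xyz": [0,0,0.2],"turn": [0,0,0],"claw": 20},{"xyz": [0,0,0.1],"turn": [0,0,0],"claw": 20},{"xyz": [0,0,0.1],"turn": [0,0,0],"claw": 20},{"xyz": [0,0,0],"turn": [0,0,0],"claw": 20}]}}

```text
time_s: 6.95
position: [0.5521, 0.2428, 0.1152]
tool_rot: [[-0.912, 0.41, 0.001], [0.41, 0.912, -0.0], [-0.001, 0.0, -1.0]]
wrist_force: [-0.5, -1.1, 4.4]
finger_gap: 0.0283
```

```bash
python3 look.py pr2
```

```text
6.95 [0.5521 0.2428 0.1152] [[-0.912, 0.41, 0.001], [0.41, 0.912, -0.0], [-0.001, 0.0, -1.0]] [-0.5 -1.1  4.4] 0.028330573280966772
```

View pics/pr2.png

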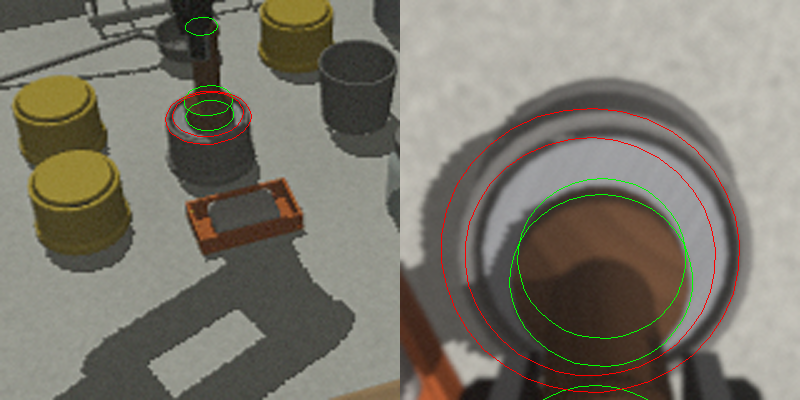

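Contact with the plate, and the foot is centred to within a few mm. The force is 4.4 N at about 6 mm of travel. Pressing on.

>>> {"method": "step_arm", "body": {"moves": [{"xyz": [0,0,0.08],"turn": [0,0,0],"claw": 20},{"xyz": [0,0,0.08],"turn": [0,0,0],"claw": 20},{"xyz": [0,0,0.08],"turn": [0,0,0],"claw": 20},{"xyz": [0,0,0.06],"turn": [0,0,0],"claw": 20},{"xyz": [0,0,0],"turn": [0,0,0],"claw": 20}]}}

```text
time_s: 7.55
position: [0.5529, 0.2428, 0.1046]
tool_rot: [[-0.912, 0.41, 0.003], [0.41, 0.912, 0.0], [-0.003, 0.001, -1.0]]
wrist_force: [-1.7, -2.7, 8.4]
finger_gap: 0.0285
```

>>> {"method": "step_arm", "body": {"moves": [{"xyz": [0,0,0.05],"turn": [0,0,0],"claw": 20},{"xyz": [0,0,0.05],"turn": [0,0,0],"claw": 20},{"xyz": [0,0,0.03],"turn": [0,0,0],"claw": 20},{"xyz": [0,0,0],"turn": [0,0,0],"claw": 20}]}}

```text
time_s: 7.95
position: [0.5539, 0.2427, 0.1016]
tool_rot: [[-0.912, 0.411, 0.006], [0.411, 0.912, 0.0], [-0.006, 0.003, -1.0]]
wrist_force: [-2.2, -4.1, 13.6]
finger_gap: 0.0286
```

>>> {"method": "step_arm", "body": {"moves": [{"xyz": [0,0,0.05],"turn": [0,0,0],"claw": 20},{"xyz": [0,0,0],"turn": [0,0,0],"claw": 20},{"xyz": [0,0,0],"turn": [0,0,0],"claw": 20}]}}

```text
time_s: 8.25
position: [0.5549, 0.2426, 0.1015]
tool_rot: [[-0.912, 0.411, 0.009], [0.411, 0.912, 0.0], [-0.008, 0.004, -1.0]]
wrist_force: [-1.9, -3.7, 17.0]
finger_gap: 0.0287
```

```bash
python3 look.py pr3; python3 - <<'E'
import cv2,numpy as np
f=cv2.imread('pics/pr3wristfull.png')[115:265,250:400]
g=cv2.imread('pics/pr3sidefull.png')[100:190,240:320]
f=cv2.resize(f,(400,400),interpolation=cv2.INTER_CUBIC); g=cv2.resize(g,(400,450),interpolation=cv2.INTER_CUBIC)
h=np.zeros((450,800,3),np.uint8);h[:400,:400]=f;h[:,400:]=g
cv2.imwrite('pics/z3.png',h)
E
```

```text
8.25 [0.5549 0.2426 0.1015] [[-0.912, 0.411, 0.009], [0.411, 0.912, 0.0], [-0.008, 0.004, -1.0]] [-1.9 -3.7 17. ] 0.028700342325305852
```

View pics/z3.png

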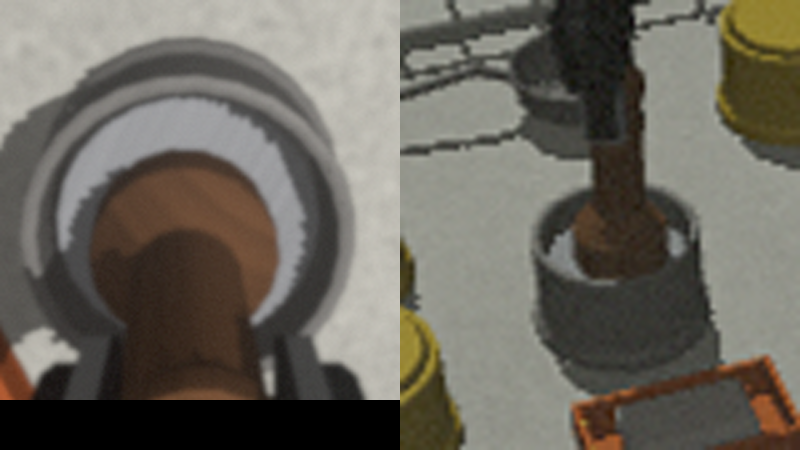

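The plate sits well below the rim. The height has stopped at 0.1015 while the force rises, which points to the bottom stop. A bit more push, then hold.

>>> {"method": "step_arm", "body": {"moves": [{"xyz": [0,0,0.06],"turn": [0,0,0],"claw": 20},{"xyz": [0,0,0.06],"turn": [0,0,0],"claw": 20},{"xyz": [0,0,0],"turn": [0,0,0],"claw": 20},{"xyz": [0,0,0],"turn": [0,0,0],"claw": 20}]}}

```text
time_s: 8.75
position: [0.5574, 0.2424, 0.101]
tool_rot: [[-0.912, 0.411, 0.017], [0.411, 0.912, 0.001], [-0.015, 0.008, -1.0]]
wrist_force: [-1.6, -6.0, 28.1]
finger_gap: 0.0287
```

>>> {"method": "step_arm", "body": {"moves": [{"xyz": [0,0,0],"turn": [0,0,0],"claw": 20},{"xyz": [0,0,0],"turn": [0,0,0],"claw": 20},{"xyz": [0,0,0],"turn": [0,0,0],"claw": 20},{"xyz": [0,0,0],"turn": [0,0,0],"claw": 20},{"xyz": [0,0,0],"turn": [0,0,0],"claw": 20},{"xyz": [0,0,0],"turn": [0,0,0],"claw": 20},{"xyz": [0,0,0],"turn": [0,0,0],"claw": 20},{"xyz": [0,0,0],"turn": [0,0,0],"claw": 20}]}}

```text
time_s: 9.55
position: [0.5574, 0.2424, 0.101]
tool_rot: [[-0.912, 0.411, 0.017], [0.411, 0.912, 0.001], [-0.015, 0.008, -1.0]]
wrist_force: [-1.4, -5.4, 28.6]
finger_gap: 0.0287
```

```bash
python3 look.py pr4 "[-.002,-.002]"; python3 - <<'E'
import cv2,numpy as np
f=cv2.imread('pics/pr4wristfull.png')[115:265,250:400]
g=cv2.imread('pics/pr4sidefull.png')[100:190,240:320]
f=cv2.resize(f,(400,400),interpolation=cv2.INTER_CUBIC); g=cv2.resize(g,(400,450),interpolation=cv2.INTER_CUBIC)
h=np.zeros((450,800,3),np.uint8);h[:400,:400]=f;h[:,400:]=g
cv2.imwrite('pics/z4.png',h)
E
```

```text
9.55 [0.5574 0.2424 0.101 ] [[-0.912, 0.411, 0.017], [0.411, 0.912, 0.001], [-0.015, 0.008, -1.0]] [-1.4 -5.4 28.6] 0.028740340928160742
```

View pics/z4.png

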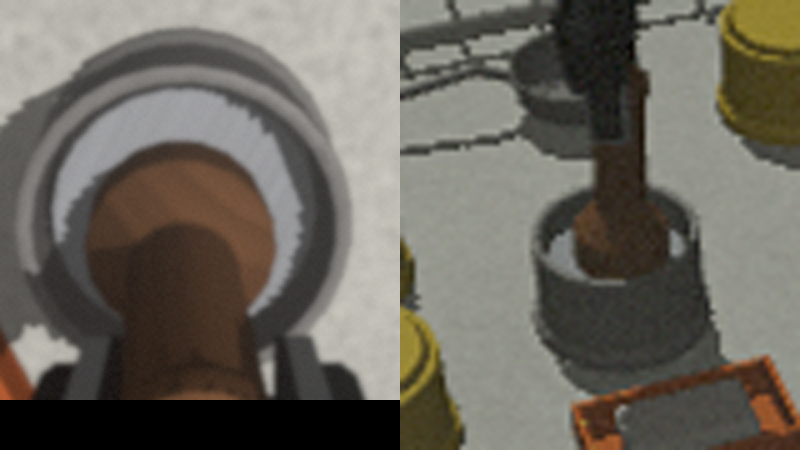

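View pics/pr4.png

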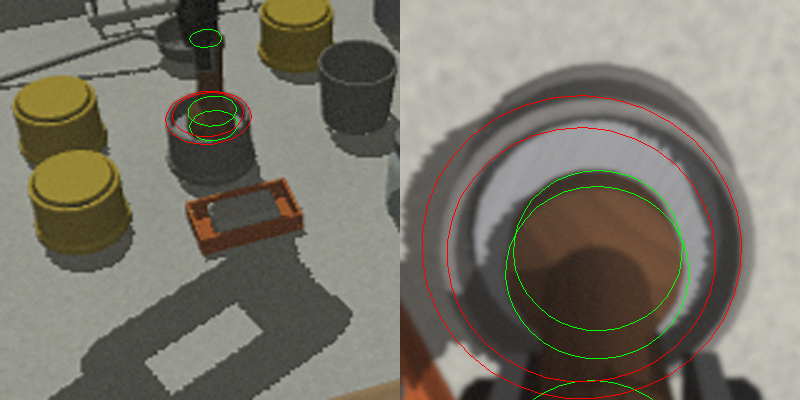

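Held over a second at 28 N against the stop. The images show the foot centred and the tamper upright, the plate about 16 mm below the rim, and the tool tilted 1°. Now I lift off gently.

>>> {"method": "step_arm", "body": {"moves": [{"xyz": [0,0,-0.15],"turn": [0,0,0],"claw": 20},{"xyz": [0,0,-0.15],"turn": [0,0,0],"claw": 20},{"xyz": [0,0,-0.15],"turn": [0,0,0],"claw": 20},{"xyz": [0,0,-0.2],"turn": [0,0,0],"claw": 20},{"xyz": [0,0,-0.3],"turn": [0,0,0],"claw": 20},{"xyz": [0,0,-0.4],"turn": [0,0,0],"claw": 20},{"xyz": [0,0,-0.3],"turn": [0,0,0],"claw": 20},{"xyz": [0,0,0],"turn": [0,0,0],"claw": 20}]}}

```text
time_s: 10.45
position: [0.5528, 0.2436, 0.1584]
tool_rot: [[-0.912, 0.41, 0.003], [0.41, 0.912, 0.001], [-0.002, 0.003, -1.0]]
wrist_force: [0.9, -0.1, -2.6]
finger_gap: 0.0287
```

```bash
python3 look.py up "[0,0]"
```

```text
10.45 [0.5528 0.2436 0.1584] [[-0.912, 0.41, 0.003], [0.41, 0.912, 0.001], [-0.002, 0.003, -1.0]] [ 0.9 -0.1 -2.6] 0.02867090724248175
```

View pics/up.png

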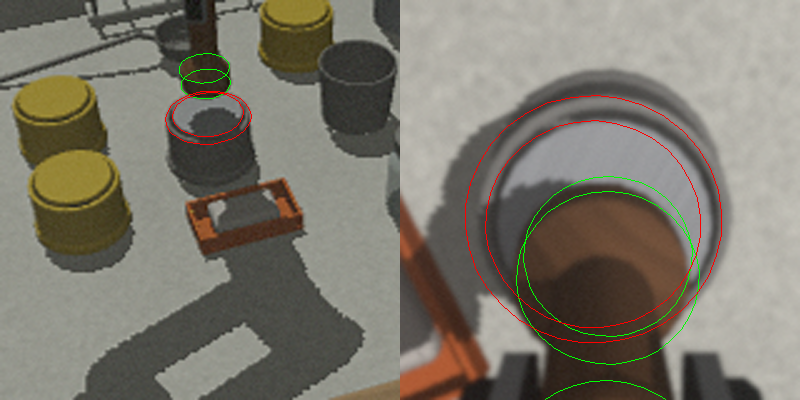

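View pics/upwristfull.png

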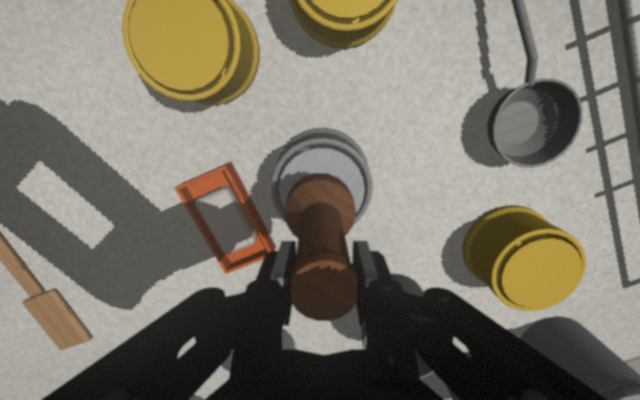

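The plate is back up at rim height and the tamper is upright in the grip. Returning to the tamper's old, clear spot.

>>> {"method": "step_arm", "body": {"moves": [{"xyz": [-0.1,-0.5,0],"turn": [0,0,0],"claw": 20},{"xyz": [-0.2,-1,0],"turn": [0,0,0],"claw": 20},{"xyz": [-0.2,-1,0],"turn": [0,0,0],"claw": 20},{"xyz": [-0.2,-1,0],"turn": [0,0,0],"claw": 20},{"xyz": [-0.2,-1,0],"turn": [0,0,0],"claw": 20},{"xyz": [-0.2,-1,0],"turn": [0,0,0],"claw": 20},{"xyz": [-0.15,-0.8,0],"turn": [0,0,0],"claw": 20},{"xyz": [-0.1,-0.45,0],"turn": [0,0,0],"claw": 20}]}}

```text
time_s: 11.35
position: [0.4888, -0.0276, 0.1552]
tool_rot: [[-0.911, 0.413, -0.003], [0.413, 0.911, -0.0], [0.002, -0.001, -1.0]]
wrist_force: [0.3, -0.2, -2.3]
finger_gap: 0.029
```

>>> {"method": "step_arm", "body": {"moves": [{"xyz": [0,0,0.2],"turn": [0,0,0],"claw": 20},{"xyz": [0,0,0.5],"turn": [0,0,0],"claw": 20},{"xyz": [0,0,0.6],"turn": [0,0,0],"claw": 20},{"xyz": [0,0,0.5],"turn": [0,0,0],"claw": 20},{"xyz": [0,0,0.35],"turn": [0,0,0],"claw": 20},{"xyz": [0,0,0.15],"turn": [0,0,0],"claw": 20},{"xyz": [0,0,0],"turn": [0,0,0],"claw": 20},{"xyz": [0,0,0],"turn": [0,0,0],"claw": 20}]}}

```text
time_s: 12.15
position: [0.491, -0.0253, 0.0653]
tool_rot: [[-0.912, 0.41, 0.001], [0.41, 0.912, -0.0], [-0.001, 0.001, -1.0]]
wrist_force: [0.1, 0.0, -1.5]
finger_gap: 0.0285
```

```bash
python3 look.py dn "[0,0]"
```

```text
12.15 [ 0.491  -0.0253  0.0653] [[-0.912, 0.41, 0.001], [0.41, 0.912, -0.0], [-0.001, 0.001, -1.0]] [ 0.1  0.  -1.5] 0.028530739094754752
```

View pics/dnsidefull.png

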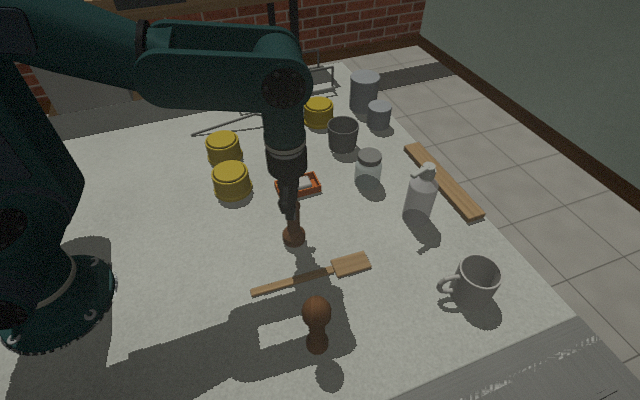

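The tamper foot at (293,237) is just above its old spot. I lower in small steps until it touches.

>>> {"method": "step_arm", "body": {"moves": [{"xyz": [0,0,0.07],"turn": [0,0,0],"claw": 20},{"xyz": [0,0,0.05],"turn": [0,0,0],"claw": 20},{"xyz": [0,0,0.03],"turn": [0,0,0],"claw": 20},{"xyz": [0,0,0],"turn": [0,0,0],"claw": 20}]}}

```text
time_s: 12.65
position: [0.4905, -0.0255, 0.0588]
tool_rot: [[-0.912, 0.41, 0.0], [0.41, 0.912, -0.0], [-0.0, 0.0, -1.0]]
wrist_force: [-0.9, -0.8, -0.6]
finger_gap: 0.0287
```

>>> {"method": "step_arm", "body": {"moves": [{"xyz": [0,0,0.03],"turn": [0,0,0],"claw": 20},{"xyz": [0,0,0.02],"turn": [0,0,0],"claw": 20},{"xyz": [0,0,0],"turn": [0,0,0],"claw": 20}]}}

```text
time_s: 12.95
position: [0.4916, -0.0259, 0.0587]
tool_rot: [[-0.912, 0.41, 0.003], [0.41, 0.912, -0.001], [-0.003, 0.0, -1.0]]
wrist_force: [-1.3, -1.0, 6.4]
finger_gap: 0.0287
```

Contact at 6 N. Opening.

>>> {"method": "step_arm", "body": {"moves": [{"xyz": [0,0,0],"turn": [0,0,0],"claw": 30},{"xyz": [0,0,0],"turn": [0,0,0],"claw": 33},{"xyz": [0,0,0],"turn": [0,0,0],"claw": 38},{"xyz": [0,0,0],"turn": [0,0,0],"claw": 45},{"xyz": [0,0,0],"turn": [0,0,0],"claw": 55},{"xyz": [0,0,0],"turn": [0,0,0],"claw": 65},{"xyz": [0,0,0],"turn": [0,0,0],"claw": 70},{"xyz": [0,0,0],"turn": [0,0,0],"claw": 70}], "grip_force": 20}}

```text
time_s: 13.75
position: [0.4903, -0.0254, 0.0565]
tool_rot: [[-0.912, 0.41, -0.0], [0.41, 0.912, 0.0], [0.0, 0.0, -1.0]]
wrist_force: [-0.2, -0.7, -0.6]
finger_gap: 0.0701
```

```bash
python3 look.py rel "[0,0]"
```

```text
13.75 [ 0.4903 -0.0254  0.0565] [[-0.912, 0.41, -0.0], [0.41, 0.912, 0.0], [0.0, 0.0, -1.0]] [-0.2 -0.7 -0.6] 0.07012430404853054
```

View pics/relwristfull.png

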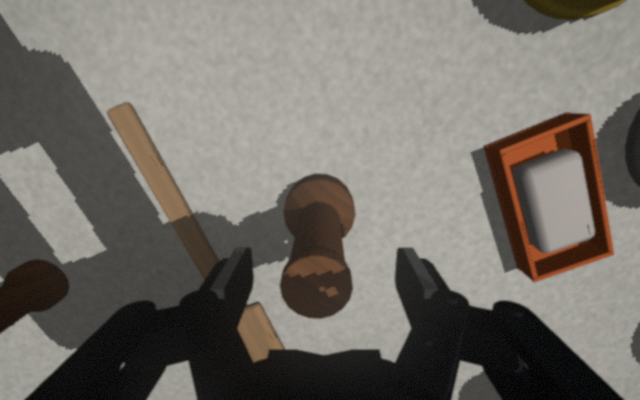

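The tamper stands free between the open fingers, with its foot at (320,208) and its knob at (317,287). Rising straight up, well clear.

>>> {"method": "step_arm", "body": {"moves": [{"xyz": [0,0,-0.3],"turn": [0,0,0],"claw": 70},{"xyz": [0,0,-0.6],"turn": [0,0,0],"claw": 70},{"xyz": [0,0,-0.8],"turn": [0,0,0],"claw": 70},{"xyz": [0,0,-0.8],"turn": [0,0,0],"claw": 70},{"xyz": [0,0,-0.8],"turn": [0,0,0],"claw": 70},{"xyz": [0,0,-0.5],"turn": [0,0,0],"claw": 70},{"xyz": [0,0,-0.2],"turn": [0,0,0],"claw": 70},{"xyz": [0,0,0],"turn": [0,0,0],"claw": 70}]}}

```text
time_s: 14.65
position: [0.4911, -0.0255, 0.2185]
tool_rot: [[-0.912, 0.41, 0.003], [0.41, 0.912, -0.001], [-0.003, 0.001, -1.0]]
wrist_force: [0.1, 0.9, 0.1]
finger_gap: 0.07
```

>>> {"method": "step_arm", "body": {"moves": [{"xyz": [0.4,0.33,0],"turn": [0,0,0],"claw": 70},{"xyz": [0.7,0.6,0],"turn": [0,0,0],"claw": 70},{"xyz": [0.7,0.6,0],"turn": [0,0,0],"claw": 70},{"xyz": [0.7,0.6,0],"turn": [0,0,0],"claw": 70},{"xyz": [0.7,0.6,0],"turn": [0,0,0],"claw": 70},{"xyz": [0.7,0.6,0],"turn": [0,0,0],"claw": 70},{"xyz": [0.4,0.3,0],"turn": [0,0,0],"claw": 70},{"xyz": [0,0,0],"turn": [0,0,0],"claw": 70}]}}

```text
time_s: 15.45
position: [0.3911, 0.1792, 0.2149]
tool_rot: [[-0.914, 0.406, -0.003], [0.406, 0.914, -0.0], [0.003, -0.002, -1.0]]
wrist_force: [0.9, -0.1, -0.2]
finger_gap: 0.0701
```

```bash
python3 - <<'E'
from fit import *
s=robot.get_state();print(s['time_s'],s['position'],s['wrist_force'])
for n in ['top','side']:
    p=viewer.capture(n); save('end_'+n,p['frame'])
    for k in ['tamper','pestle']:
        for r in viewer.trace(p,k)[:1]: print(n,k,r['rect'],r['score'])
E
```

```text
15.45 [0.39109497 0.17916162 0.21492715] [ 0.90556205 -0.05838221 -0.19159945]
top tamper [342.0, 225.2, 23.6, 21.1] 0.91
top pestle [440.2, 234.3, 37.0, 22.5] 0.9
side pestle [303.9, 295.8, 27.7, 57.8] 0.82
```

View pics/end_side.png

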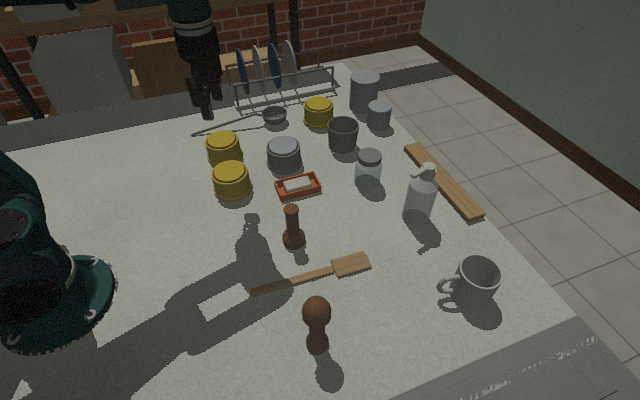

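View pics/end_top.png

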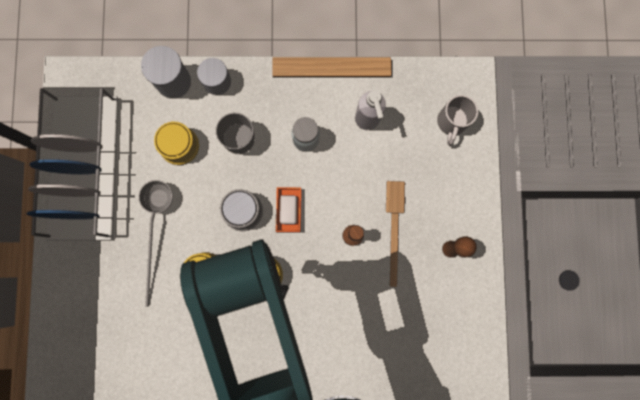

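The end pictures show the tamper upright at top (353,234) and side (293,225), the pestle unmoved at side (317,325), the plate at its top at side (284,146), and the arm clear.

```bash
python3 -c "
from h import *
print(job_done())"
```

```text
the job is handed in; nothing more can be done
None
```

I took the tamper by its handle, pressed the soap press's plate down to its stop, and stood the tamper back up near its old place. The job is handed in; it gave no verdict.

- **Press:** I held the plate down for over a second, at about 28 N at the end. The tool height stopped changing while the force kept rising, which marks the stop. By tool height the plate travelled roughly 19–20 mm. The foot was centred to within a few mm, and the tool tilted about 1°.
- **Final state:** The last pictures, from the side and top cameras, show the plate back up and the tamper upright and released. The pestle is where it was, and the arm is clear of everything. Hand-in was at about 15.5 s.

**Checks that failed or disagreed:**
- The first two move calls were refused because the rows were incomplete; the arm did not move.
- The cameras disagreed on the plate's centre by 3–8 mm, so I set the final position from the wrist view.
- The tool crept about 4–5 mm sideways while pressing.
- The network did not report the tamper in the last side picture, though it is plainly standing there and was found in the top one.
- I judged that the plate was level only from the pictures and the flat foot, not by a direct measurement.

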